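Scoop the macadamias into the blue bowl

TASK

Take the aluminium scoop that stands in the wooden tray by its upright handle, scoop up both macadamia nuts in one go, and tip them into the blue bowl, not the white one. Then stand the scoop upright again, in the tray or on the shelf, and let go of it. Do not touch the nuts with the fingers.

Things in the scene. Friction and masses are not known exactly. Their poses are not given: they have to be found in the camera images.
- scoop_grip (a point): Centre of the aluminium scoop's upright dark wood handle, 22 mm square, from 46 mm below to 20 mm above this point; grasp from above. x = way the open front points, y across, z up the handle. About 160 g. Flat underside 80 mm below; 2 mm sheet pan 84 mm wide, from 12 mm behind this point to the straight front lip 90 mm ahead; rear and side walls 30 mm high, sides 12 mm from 48 to 82 mm ahead.
- nut_a: A macadamia nut: smooth brown ball, 28 mm diameter, 12 g, small pale tip, rolls easily; origin at its centre. It lies on the floor of a fixed light wood tray (242 x 110 x 34 mm, walls and floor 6 mm thick) between the scoop's lip and the tray's front wall. The scoop starts standing on the tray's floor, parallel to it and on its centre line.
- nut_b: The other macadamia nut, of the same kind, beside nut_a on the tray floor; origin at its centre. Measured from the handle's starting point along the scoop's x, the tray's front wall has its inner face 210 mm ahead (120 mm beyond the lip) and its rear wall 20 mm behind; the side walls clear the scoop by 7 mm each. The tray stays where it is.
- bowl_blue: The blue ceramic bowl for the nuts, loose on the shelf, 350 g, round, 124 mm across the rim, 55 mm high, wall about 4 mm; origin at the centre of its underside, z up. A white bowl of the same shape stands about 180 mm away along the world's x, nearer to the robot or farther: not the one.

How it is judged:
On the way:
1. both nuts lie in the scoop and the scoop is lifted: its handle centre is more than 110 mm above the shelf (x of nut_a in the frame of scoop_grip between -0.015 and 0.09 m and y of nut_a in the frame of scoop_grip between -0.045 and 0.045 m and z of nut_a in the frame of scoop_grip between -0.08 and -0.035 m and x of nut_b in the frame of scoop_grip between -0.015 and 0.09 m and y of nut_b in the frame of scoop_grip between -0.045 and 0.045 m and z of nut_b in the frame of scoop_grip between -0.08 and -0.035 m and height (world z) of scoop_grip above 0.11 m), for 0.2 s.
At the end, for the whole second after the job is handed in: Both nuts lie inside the blue bowl (centres within 50 mm of its axis, below its rim), the bowl stands upright, and the scoop stands upright (within 10 degrees) on the tray floor or the shelf, its handle centre 70 to 95 mm above the shelf (horizontal distance between each of nut_a, nut_b and bowl_blue below 0.05 m and z of nut_a in the frame of bowl_blue between 0.005 and 0.055 m and z of nut_b in the frame of bowl_blue between 0.005 and 0.055 m and angle between each of bowl_blue, scoop_grip's own z axis and vertical below 0.17 rad and height (world z) of scoop_grip between 0.07 and 0.095 m); the robot touches nothing.
It fails at once if the fingers touch a nut (contact force between the fingers and nut_a above 0.3 N or contact force between the fingers and nut_b above 0.3 N).
It also fails if it takes over 59 s, if anything falls off the work surface, if the arm or the gripper's body presses on something with over 40 N, if the wrist force passes 120 N, or if a joint passes its speed limit or range.

ROBOT

A 6-joint arm with a two-finger parallel gripper is mounted at the origin on the work surface. World frame = base frame: x ahead of the robot, y to its left, z up, the work surface at z = 0. Lengths are in m, angles in rad, forces in N, time in s.
With the tool pointing down it reaches from about 0.25 to 0.775 m from the base axis. Payload 4 kg.
Tool frame: the origin (TCP) lies on the centre line of the jaws, within the pads' length; the fingertips stand 8 mm ahead of it and the grasp point (between the pads) lies 11 mm behind it; z points along the fingers, y is the direction in which the jaws open and shut (so a half turn about z gives the same grasp; the last joint's range is limited). The gripper opens to 94 mm and grips with 3 to 60 N. Pads are 16 mm wide; open, the fingers measure 119 mm over their backs; the gripper's body (75 mm by 177 mm) begins 78 mm behind the grasp point.
Start: joints at [-1.419, 0.087, 1.371, -0, 1.684, -0.103], TCP at [0.139, -0.532, 0.214] pointing down, gripper open.
Joint ranges: [-3.1, 3.1], [-0.76, 2.03], [0.27, 2.55], [-1.08, 4.22], [0.17, 2.65], [-2.57, 2.57]. Speed limits (rad/s): [2.79, 2.79, 3.14, 3.14, 3.14, 3.14].

INTERFACE

Orientations are given as [roll, pitch, yaw] about the fixed x, y, z axes, in that order (R = Rz(yaw) Ry(pitch) Rx(roll)).
In Python, from bench import robot gives the robot as it stands.
- The arm moves only by the shell command python3 -m crank 'ROWS' [OPENING]. ROWS is JSON, a list of rows, each a list of 4 numbers: the shift along the tool's x, y, z scaled (see below), then the turn about the tool's z scaled (see below). A call has exactly 10 rows; each row shifts and turns the commanded pose from where the row before left it, along the tool's axes as they then stand; what a row does not reach is not made up. The controller multiplies each number of a shift by 0.2 m and each number of a turn by pi/2 rad. A row lasts 1/8 s, in which the tool goes at most 62.5 mm and 10.7 degrees, less where a joint would pass 70% of its speed; a pose out of reach is approached as far as the arm can. A call with a number of a shift or a turn outside -1 to 1 is refused whole. A call with a gripper value outside its range is refused whole. OPENING is the gripper command: -1 is fully open, 1 is shut, values between are in proportion, set as the call begins (- or left out, the last holds). The fingers move at their own pace and stop on an object; the grip force is fixed at half the most. Time passes only in rows, so rows that do not move let the fingers close, or fill a call up. It gives the time, the measured TCP pose, the force and the opening at its end, in the units of the state.
- robot.get_obs(): the state, without advancing time (a new reading comes with each control period).
- robot.snapshot(name): name is "side" or "top" or "wrist"; returns (picture, depth): 480x640x3 uint8, red, green, blue; 480x640 float32, m along the optical axis (not along the pixel's ray), 0 where there is no reading.
- robot.camera_params(name): a dict with "fx", "fy", "cx", "cy" (pixels), "world_from_camera" (4x4, takes a point from camera to world coordinates). Camera axes: x right, y down, z forward; pixel columns grow to the right and rows downward; lengths in m; the calibration is good to about 2 mm. A picture is of the moment at which its call begins: read the wrist's pose just before it. camera_params takes no time and is no camera call; for the wrist camera it gives the pose at the moment of the call.
- robot.close_job(): hands the job in, once; it reports no verdict.
The state is a dict: "time": time; "joint_positions": joint angles; "qvel": joint speeds; "joint_torque": joint torques, N m; "tool_pos": TCP position; "ee_rot": TCP orientation; "wrist_force": force on the tool from outside, world axes, zero at the start; "wrist_torque": the same for the moment, N m; "width": finger opening in m.
Only numpy, scipy, OpenCV 4.12 (cv2) and the standard library are available. Lean on these libraries where they do the work, as an engineer would, in place of code of your own. Each camera call takes 0.05 s, during which the arm holds its last target.

## Working session

There is one attempt and no reset: what is moved stays moved. The work goes in short steps, Python scripts to look and compute and a shell command to move; the robot and the scene stay as the last step left them, time stands still between calls to the robot, and variables do not carry over. Pictures are saved under pics/ and viewed, and the job is handed in when it is done.

```bash
ls; mkdir -p pics; cat > h.py <<'E'
import numpy as np, cv2
from bench import robot
def snap(n,f):
    P=robot.camera_params(n); im,d=robot.snapshot(n)
    cv2.imwrite(f'pics/{f}.png',im[:,:,::-1]); np.savez(f'pics/{f}.npz',d=d,im=im,T=P['world_from_camera'],K=[P['fx'],P['fy'],P['cx'],P['cy']])
def cloud(f):
    z=np.load(f'pics/{f}.npz'); d=z['d']; fx,fy,cx,cy=z['K']; v,u=np.mgrid[:480,:640]
    p=np.stack([(u-cx)/fx*d,(v-cy)/fy*d,d],-1); T=z['T']
    return p@T[:3,:3].T+T[:3,3], d>0, z['im']
E
python3 - <<'E'
from h import *
print(robot.get_obs())
snap('top','top0');snap('side','side0')
E
```

```text
pics
{'time': 0.0, 'joint_positions': array([-1.41910693e+00,  8.79455182e-02,  1.37225330e+00, -1.56467856e-05,
        1.68360873e+00, -1.03092832e-01]), 'qvel': array([ 8.12884561e-05,  3.95748620e-04, -1.88346792e-04,  5.73944824e-04,
       -9.18535238e-04, -3.52041582e-04]), 'joint_torque': array([-3.54258655e-04, -3.40167403e+01, -3.02434731e+01,  7.16720824e-02,
        3.29243147e-02, -1.65894153e-04]), 'tool_pos': array([ 0.13853135, -0.5317109 ,  0.21230984]), 'ee_rot': array([-3.13938791e+00, -2.12467293e-04,  2.54780246e-01]), 'wrist_force': array([-0.55785517,  0.33273448,  0.16472951]), 'wrist_torque': array([0.01922715, 0.01524919, 0.01602917]), 'width': 0.09387704426878787}
```

View pics/top0.png

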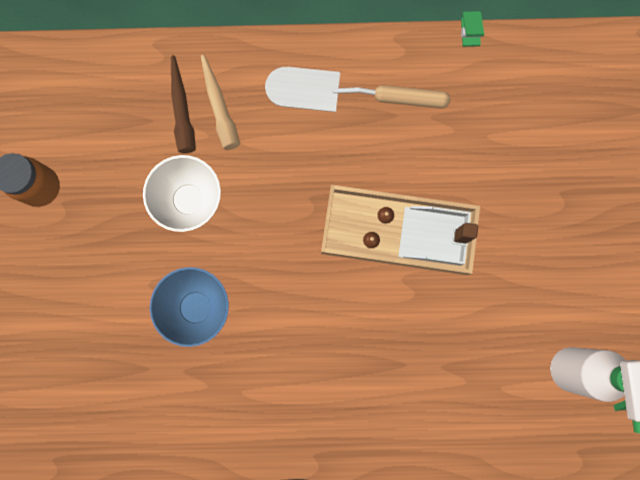

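View pics/side0.png

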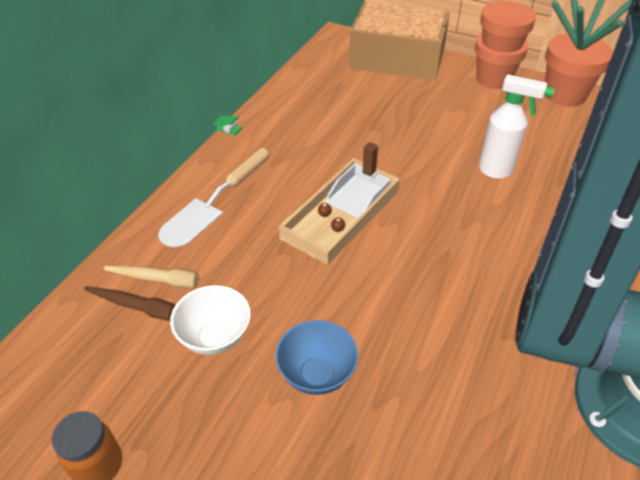

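The top view shows the tray at (400,230) with the handle top at (468,231). The nuts are at (386,215) and (371,240), the blue bowl at (190,307) and the white one at (182,193). The next step is to turn these into positions.

```bash
python3 - <<'E'
from h import *
P,ok,im=cloud('top0')
np.set_printoptions(precision=4,suppress=True)
for n,(u,v) in dict(handle=(470,229),nA=(386,215),nB=(371,240),blue=(197,307),white=(188,199),table=(300,350),pan=(430,235),floor=(345,225)).items(): print(n,P[v,u],ok[v,u])
hs=cv2.cvtColor(im,cv2.COLOR_RGB2HSV); z=P[:,:,2]
# handle top
v,u=np.mgrid[:480,:640]
reg=(u>440)&(u<490)&(v>210)&(v<250)
m=reg&(z>0.09)&ok; q=P[m]; print('handle',len(q),q.mean(0),q.min(0),q.max(0))
r=cv2.minAreaRect((q[q[:,2]>0.097][:,:2]*1000).astype(np.float32)); print(r)
# blue rim
for nm,c in (('blue',(190,307)),('white',(182,193))):
    m=(abs(u-c[0])<55)&(abs(v-c[1])<50)&ok&(z>0.046)&(z<.065); q=P[m]
    (x,y),rr=cv2.minEnclosingCircle((q[:,:2]*1000).astype(np.float32)); print(nm,x,y,rr,q[:,2].max())
# nuts: sphere fit
for nm,c in (('a',(386,215)),('b',(371,240))):
    m=((u-c[0])**2+(v-c[1])**2<49)&ok; q=P[m]; q=q[q[:,2]>0.016]
    A=np.c_[2*q,np.ones(len(q))]; s=np.linalg.lstsq(A,(q**2).sum(1),rcond=None)[0]; print(nm,len(q),s[:3],np.sqrt(s[3]+s[:3]@s[:3]),q[:,2].max(),q.mean(0))
# tray: rim z 0.034
m=(u>310)&(u<490)&(v>175)&(v<285)&ok&(z>0.030)&(z<0.037); 
r=cv2.minAreaRect((P[m][:,:2]*1000).astype(np.float32)); print('tray',r)
E
```

```text
handle [ 0.5665 -0.2585  0.1056] True
nA [ 0.603  -0.143   0.0326] True
nB [ 0.5624 -0.1175  0.0361] True
blue [0.4616 0.1663 0.0075] True
white [0.6416 0.183  0.0048] True
table [ 0.3894 -0.0003  0.0004] True
pan [ 0.5722 -0.2162  0.0117] True
floor [ 0.5916 -0.0776  0.0109] True
handle 260 [ 0.5635 -0.2566  0.1044] [ 0.5523 -0.2695  0.09  ] [ 0.5757 -0.2459  0.1103]
((564.36572265625, -258.0528564453125), (22.282529830932617, 22.369766235351562), 81.60078430175781)
blue 460.94232177734375 169.7908935546875 61.751976013183594 0.05985016650215691
white 640.4940185546875 183.484130859375 61.96306610107422 0.06168625048044063
a 145 [ 0.6039 -0.1434  0.0274] 0.009214119249165095 0.03779294923595766 [ 0.6032 -0.1431  0.0318]
b 145 [ 0.564  -0.1182  0.0273] 0.009405233317035935 0.03817851168755049 [ 0.563  -0.1178  0.032 ]
tray ((580.1416015625, -165.00148010253906), (242.35304260253906, 111.5069580078125), 80.55821990966797)
```

```bash
python3 - <<'E'
from h import *
np.set_printoptions(precision=3,suppress=True)
for f in('top0','side0'):
    P,ok,im=cloud(f); q=P[ok&(P[:,:,2]>0.05)]
    q=q[(q[:,1]<-.28)&(q[:,1]>-.7)&(q[:,0]>.2)&(q[:,0]<.8)]
    for z0 in (.05,.1,.15,.2,.25): 
        s=q[(q[:,2]>z0)&(q[:,2]<z0+.05)]
        if len(s): print(f,z0,len(s),s.min(0),s.max(0))
o=robot.get_obs(); p=o['tool_pos']; y=o['ee_rot'][2]
d=np.array([.5645,-.2587])-p[:2]
print('tool xy shift',d@[np.cos(y),np.sin(y)],d@[np.sin(y),-np.cos(y)],'turn',(y+.165)/(np.pi/2))
E
```

```text
top0 0.05 639 [ 0.316 -0.443  0.05 ] [ 0.387 -0.399  0.1  ]
top0 0.1 1665 [ 0.307 -0.464  0.1  ] [ 0.387 -0.399  0.15 ]
top0 0.15 805 [ 0.287 -0.442  0.15 ] [ 0.377 -0.415  0.2  ]
top0 0.2 748 [ 0.287 -0.44   0.2  ] [ 0.377 -0.422  0.214]
side0 0.05 2680 [ 0.261 -0.7    0.05 ] [ 0.798 -0.394  0.1  ]
side0 0.1 1616 [ 0.262 -0.7    0.1  ] [ 0.797 -0.395  0.15 ]
side0 0.15 789 [ 0.288 -0.7    0.15 ] [ 0.473 -0.411  0.2  ]
side0 0.2 516 [ 0.288 -0.699  0.2  ] [ 0.377 -0.419  0.246]
tool xy shift 0.4810333623415345 -0.15692447880296273 turn 0.2672252529054801
```

```bash
python3 -m crank '[[0,0,-0.2,0],[0,0,-0.2,0],[0,0,-0.1,0],[0.2,-0.07,0,0],[0.24,-0.08,0,0],[0.24,-0.08,0,0],[0.24,-0.08,0,0],[0.24,-0.08,0,0],[0.24,-0.08,0,0],[0.24,-0.08,0,0]]' -1
python3 -m crank '[[0.24,-0.08,0,0],[0.24,-0.08,0,0],[0.2,-0.06,0,0.06],[0.08,-0.015,0,0.07],[0,0,0,0.07],[0,0,0,0.067],[0,0,0.2,0],[0,0,0.2,0],[0,0,0.1,0],[0,0,0,0]]'
python3 - <<'E'
from h import *
o=robot.get_obs();print(o['tool_pos'],o['ee_rot'])
snap('wrist','w1')
E
```

```text
time: 1.35
tool_pos: [0.4294, -0.342, 0.3129]
ee_rot: [-3.141, 0.001, 0.255]
wrist_force: [0.2, 0.6, -0.6]
width: 0.0938
time: 2.6
tool_pos: [0.5629, -0.2601, 0.2103]
ee_rot: [-3.14, 0.006, -0.165]
wrist_force: [-0.3, -0.1, 0.1]
width: 0.0939
[ 0.56287349 -0.26006721  0.21028991] [-3.13950788  0.00581303 -0.16461238]
```

View pics/w1.png

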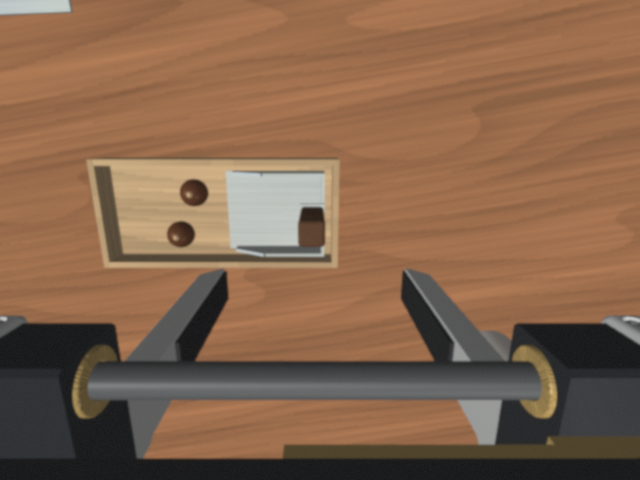

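```bash
python3 - <<'E'
from h import *
np.set_printoptions(precision=4,suppress=True)
P,ok,im=cloud('w1'); z=P[:,:,2]; v,u=np.mgrid[:480,:640]
m=ok&(z>.095)&(z<.112)&(abs(P[:,:,0]-.565)<.03)&(abs(P[:,:,1]+.258)<.03); q=P[m]
print(len(q),np.median(q[:,2]),cv2.minAreaRect((q[:,:2]*1000).astype(np.float32)))
m=ok&(z>.030)&(z<.038)&(abs(P[:,:,0]-.58)<.09)&(abs(P[:,:,1]+.165)<.15); q=P[m]
print(len(q),cv2.minAreaRect((q[:,:2]*1000).astype(np.float32)))
o=robot.get_obs();print(o['tool_pos'],o['ee_rot'])
E
```

```text
751 0.10430002367114033 ((564.9253540039062, -257.9863586425781), (22.030439376831055, 21.98284912109375), 80.94758605957031)
5655 ((579.9473266601562, -163.86761474609375), (242.67173767089844, 110.52497100830078), 80.47857666015625)
[ 0.5637 -0.2605  0.2125] [-3.1408  0.0022 -0.1646]
```

```bash
python3 -m crank '[[0.004,-0.01,0.1,0],[0,0,0.15,0],[0,0,0.15,0],[0,0,0.1,0],[0,0,0.1,0],[0,0,0.06,0],[0,0,0.03,0],[0,0,0,0],[0,0,0,0],[0,0,0,0]]' -1
python3 -m crank '[[0,0,0,0],[0,0,0,0],[0,0,0,0],[0,0,0,0],[0,0,0,0],[0,0,0,0],[0,0,0,0],[0,0,0,0],[0,0,0,0],[0,0,0,0]]' 1
python3 - <<'E'
from h import *
o=robot.get_obs();print(o['tool_pos'],o['ee_rot'],o['wrist_force'],o['width'])
snap('top','t2')
P,ok,im=cloud('t2')
z=P[:,:,2]
# nuts in hsv dark-brown in the tray
m=ok&(z>.018)&(z<.045)&(abs(P[:,:,0]-.58)<.05)&(P[:,:,1]>-.16)&(P[:,:,1]<-.06)
n,l,s,c=cv2.connectedComponentsWithStats(m.astype(np.uint8)); print(s,[ (P[l==i].mean(0)) for i in range(1,n)])
E
```

```text
time: 3.9
tool_pos: [0.5657, -0.2592, 0.0764]
ee_rot: [3.141, -0.002, -0.165]
wrist_force: [0.1, -0.9, -0.2]
width: 0.0937
time: 5.15
tool_pos: [0.5652, -0.2588, 0.0754]
ee_rot: [-3.142, 0.0, -0.165]
wrist_force: [0.2, -0.6, 0.1]
width: 0.0218
[ 0.56519421 -0.25883708  0.07536216] [-3.14150445e+00  2.20725829e-04 -1.64551919e-01] [ 0.17928431 -0.55195993  0.14072045] 0.021793052861154894
[[     0      0    640    480 306480]
 [   377    207     17     17    229]
 [   363    232     17     17    234]
 [   336    251     62     11    257]] [array([ 0.60325338, -0.14203651,  0.02990305]), array([ 0.56335246, -0.11772435,  0.02965103]), array([ 0.53715762, -0.10238073,  0.03283625])]
```

View pics/t2.png

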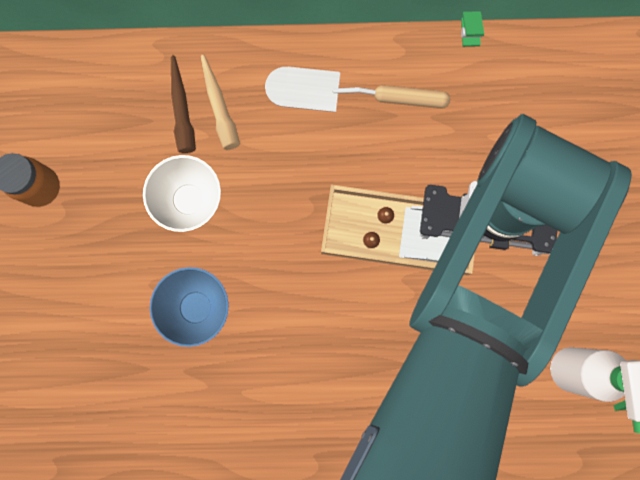

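```bash
python3 -m crank '[[0,-0.02,0,0],[0,-0.04,0,0],[0,-0.04,0,0],[0,-0.04,0,0],[0,-0.04,0,0],[0,-0.04,0,0],[0,-0.04,0,0],[0,-0.04,0,0],[0,-0.03,0,0],[0,-0.02,0,0]]'
python3 - <<'E'
from h import *
o=robot.get_obs();print(o['tool_pos'],o['wrist_force'],o['width'])
snap('top','t3')
cv2.imwrite('pics/t3c.png',cv2.resize(cv2.imread('pics/t3.png')[160:300,290:500],None,fx=3.5,fy=3.5))
E
```

```text
time: 6.45
tool_pos: [0.5768, -0.1895, 0.0754]
ee_rot: [3.141, 0.0, -0.164]
wrist_force: [0.3, -0.5, -2.1]
width: 0.0219
[ 0.5767676  -0.18949036  0.07544253] [ 0.27865204 -0.50435296 -2.05871356] 0.021937889314547942
```

View pics/t3c.png

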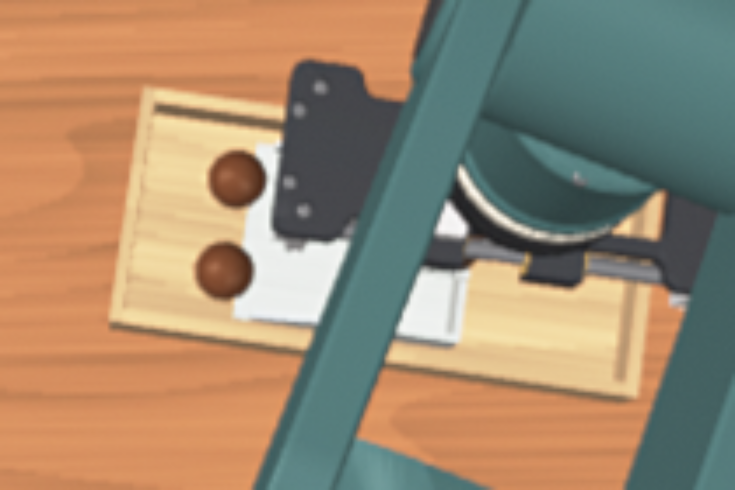

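```bash
python3 -m crank '[[0,-0.03,0,0],[0,-0.03,0,0],[0,-0.03,0,0],[0,-0.03,0,0],[0,-0.03,0,0],[0,-0.025,0,0],[0,-0.025,0,0],[0,-0.02,0,0],[0,-0.01,0,0],[0,0,0,0]]'
python3 - <<'E'
from h import *
o=robot.get_obs();print(o['tool_pos'],o['wrist_force'],o['width'])
snap('top','t4')
cv2.imwrite('pics/t4c.png',cv2.resize(cv2.imread('pics/t4.png')[160:300,290:500],None,fx=3.5,fy=3.5))
E
```

```text
time: 7.75
tool_pos: [0.5843, -0.1442, 0.0754]
ee_rot: [-3.141, 0.0, -0.164]
wrist_force: [0.1, 0.1, -1.5]
width: 0.0222
[ 0.5842742  -0.14424246  0.07543021] [ 0.14066105  0.1278683  -1.51822856] 0.022159398139727456
```

View pics/t4c.png

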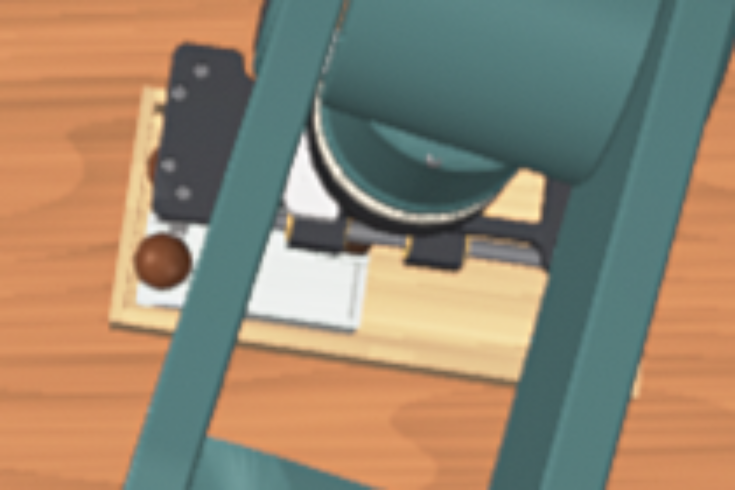

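```bash
python3 - <<'E'
from h import *
snap('wrist','w4');snap('side','s4')
a=cv2.imread('pics/w4.png'); b=cv2.imread('pics/s4.png')
cv2.imwrite('pics/w4c.png',np.hstack([cv2.resize(a,(400,300)),cv2.resize(b[130:290,250:460],(400,300))]))
E
```

```text
(no output)
```

View pics/w4c.png

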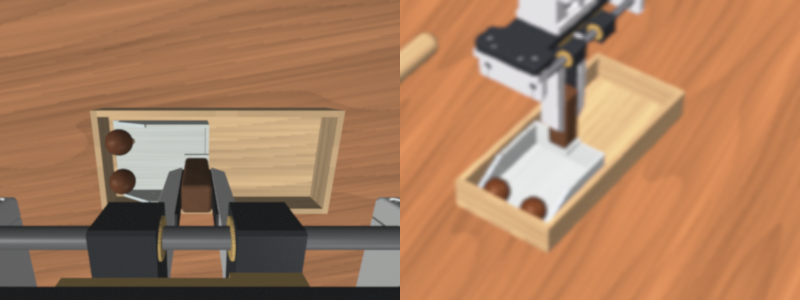

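Both nuts now lie on the pan just behind the lip: nut a at about (119,142) and nut b at (122,181) in the left picture. I'll measure their positions in the scoop frame.

```bash
cat >> h.py <<'E'
def nuts(f,zmin=.02,rng=.12):
    o=robot.get_obs(); p=o['tool_pos']; a=o['ee_rot'][2]+np.pi/2
    P,ok,im=cloud(f); hs=cv2.cvtColor(im,cv2.COLOR_RGB2HSV).astype(int)
    dx=P[:,:,:2]-p[:2]; X=dx@[np.cos(a),np.sin(a)]; Y=dx@[-np.sin(a),np.cos(a)]; Z=P[:,:,2]-p[2]-.011
    m=ok&(X>-.02)&(X<rng)&(abs(Y)<.045)&(Z<-.045)&(Z>-.085)&(im[:,:,0]<170)&(im[:,:,0]>im[:,:,2]*1.6)&(hs[:,:,2]<150)
    n,l,s,c=cv2.connectedComponentsWithStats(m.astype(np.uint8))
    for i in range(1,n):
        if s[i,4]>40: print(f,c[i].round(),s[i,4],'scoop frame',X[l==i].mean().round(4),Y[l==i].mean().round(4),Z[l==i].mean().round(4))
E
python3 - <<'E'
from h import *
nuts('w4');nuts('s4');nuts('t4')
E
```

```text
w4 [188. 228.] 1394 scoop frame 0.0785 -0.0221 -0.0563
w4 [194. 291.] 1279 scoop frame 0.0788 0.0203 -0.0566
s4 [301. 229.] 75 scoop frame 0.0831 -0.0171 -0.054
s4 [320. 240.] 75 scoop frame 0.0837 0.0271 -0.054
t4 [336. 234.] 175 scoop frame 0.0798 0.0242 -0.0535
```

```bash
python3 -m crank '[[0,-0.01,0,0],[0,0.005,0,0],[0,0,-0.1,0],[0,0,-0.1,0],[0,-0.06,-0.06,0],[0,-0.1,-0.06,0],[0,-0.1,0,0],[0,-0.1,0,0],[0,-0.06,0,0],[0,-0.02,0,0]]'
python3 - <<'E'
from h import *
o=robot.get_obs();print(o['tool_pos'],o['ee_rot'],o['wrist_force'],o['width'])
snap('wrist','w5')
nuts('w5')
snap('side','s5')
o=robot.get_obs();print(o['tool_pos'],o['ee_rot'])
nuts('s5')
a=cv2.imread('pics/w5.png'); b=cv2.imread('pics/s5.png')
cv2.imwrite('pics/w5c.png',np.hstack([cv2.resize(a,(400,300)),cv2.resize(b[130:370,200:520],(400,300))]))
E
```

```text
time: 9.15
tool_pos: [0.5987, -0.0555, 0.1387]
ee_rot: [3.141, 0.001, -0.163]
wrist_force: [-0.7, 0.5, -2.4]
width: 0.022
[ 0.59867153 -0.0554964   0.13874823] [ 3.14135074e+00  1.23034493e-03 -1.63127170e-01] [-0.71528828  0.50851705 -2.35223947] 0.021979078495058302
w5 [215. 227.] 1246 scoop frame 0.0616 -0.0226 -0.0556
w5 [219. 290.] 1156 scoop frame 0.0621 0.0199 -0.0559
[ 0.59876697 -0.05635784  0.13907348] [ 3.14115196e+00  6.03457826e-04 -1.63948414e-01]
s5 [271. 231.] 145 scoop frame 0.0728 -0.0166 -0.0562
s5 [292. 243.] 143 scoop frame 0.0736 0.0269 -0.0559
```

View pics/w5c.png

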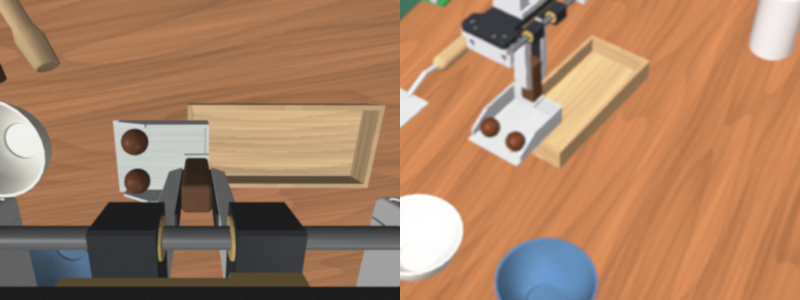

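```bash
python3 - <<'E'
from h import *
tc={'w4':([.5843,-.1442],.0754,-.164),'s4':([.5843,-.1442],.0754,-.164),'w5':([.59867,-.0555],.1387,-.163),'s5':([.5988,-.0562],.139,-.164),'t4':([.5843,-.1442],.0754,-.164)}
for f,cs in {'w4':[(188,228),(194,291)],'s4':[(301,229),(320,240)],'t4':[(336,234)],'w5':[(215,227),(219,290)],'s5':[(271,231),(292,243)]}.items():
    Z=np.load(f'pics/{f}.npz'); T=Z['T']; fx,fy,cx,cy=Z['K']; p,z,yw=tc[f]; a=yw+np.pi/2
    im=Z['im']
    for u,v in cs:
        r=T[:3,:3]@[(u-cx)/fx,(v-cy)/fy,1]; h=z+.011-.064; s=(h-T[2,3])/r[2]; w=T[:3,3]+s*r
        d=w[:2]-p; print(f,(d@[np.cos(a),np.sin(a)]).round(4),(d@[-np.sin(a),np.cos(a)]).round(4))
a=cv2.imread('pics/s5.png'); cv2.imwrite('pics/s5c.png',cv2.resize(a[200:270,230:330],None,fx=7,fy=7))
print(robot.get_obs()['time'],robot.get_obs()['qvel'])
E
```

```text
w4 0.081 -0.0201
w4 0.0811 0.0239
s4 0.0742 -0.0243
s4 0.0762 0.0206
t4 0.0794 0.0224
w5 0.0638 -0.0206
w5 0.0643 0.0233
s5 0.0669 -0.0231
s5 0.068 0.023
9.25 [-0.01896379 -0.00222325 -0.00167494 -0.0080984   0.00164126 -0.00478571]
```

View pics/s5c.png

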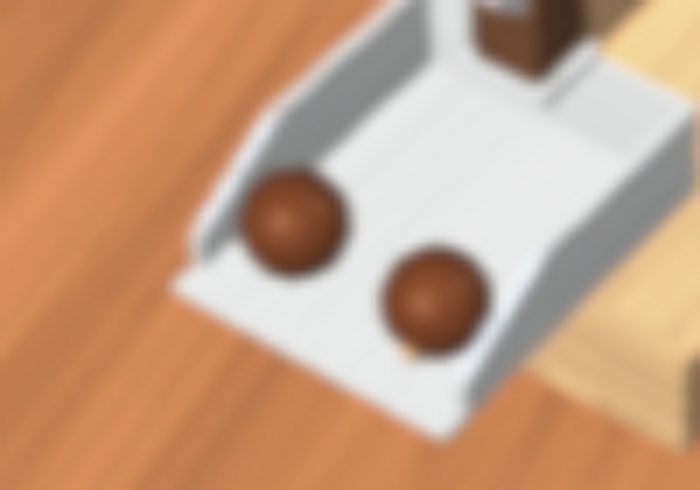

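```bash
cat > sim.py <<'E'
import numpy as np
B=np.array([.461,.170])
def run(rows,x0,u0,lag=.06,mu=.3,crr=0.0,ys=(-.0215,.0225),settle=.6,verbose=False):
    p=np.array([.5988,-.0564]); th=-.164+np.pi/2
    # rows in scoop frame units: fwd, left, ccw turn (units of .2m / pi/2)
    P=[(p.copy(),th)]
    for f,l,t in rows:
        e=np.array([np.cos(th),np.sin(th)]); n=np.array([-e[1],e[0]])
        p=p+.2*(f*e+l*n); th=th+t*np.pi/2; P.append((p.copy(),th))
    dt=.0005; cp=P[0][0].copy(); ct=P[0][1]; 
    def E(t): return np.array([[np.cos(t),-np.sin(t)],[np.sin(t),np.cos(t)]])
    R=E(ct); b=[cp+R@[x0,y] for y in ys]; v=[R@[u0,0] for _ in ys]; s=[-k for k in v]
    out=[None,None]; N=len(rows); log=[]
    for k in range(int((N*.125+settle)/dt)):
        t=k*dt; i=min(int(t/.125),N-1); a=min((t-i*.125)/.125,1)
        tp=P[i][0]*(1-a)+P[i+1][0]*a; tt=P[i][1]*(1-a)+P[i+1][1]*a
        vp=(tp-cp)/lag; w=(tt-ct)/lag; cp=cp+vp*dt; ct+=w*dt; R=E(ct)
        for j in (0,1):
            if out[j] is not None: continue
            r=b[j]-cp; vs=vp+w*np.array([-r[1],r[0]])
            sl=v[j]+s[j]-vs; m=np.linalg.norm(sl)
            f=-sl/(m+1e-9)*min(mu*9.81,m/dt/3.5)
            v[j]=v[j]+f*dt; s[j]=s[j]+2.5*f*dt
            rv=v[j]-vs; m=np.linalg.norm(rv)
            if m>1e-6:
                g=-rv/m*min(crr*9.81,m/dt); v[j]=v[j]+g*dt; s[j]=s[j]-g*dt
            b[j]=b[j]+v[j]*dt
        q=[R.T@(b[j]-cp) for j in (0,1)]
        for j in (0,1):
            if out[j] is not None: continue
            r=b[j]-cp; vs=R.T@(vp+w*np.array([-r[1],r[0]])); vl=R.T@v[j]
            if q[j][0]<.004: q[j][0]=.004; vl[0]=max(vl[0],vs[0]+.2*max(0,vs[0]-vl[0]))
            if q[j][0]<.085:
                for sg in(1,-1):
                    if sg*q[j][1]>.026: q[j][1]=sg*.026; vl[1]=vs[1] if sg*(vl[1]-vs[1])>0 else vl[1]
            v[j]=R@vl; b[j]=cp+R@q[j]
            if q[j][0]>.091 or abs(q[j][1])>.043: out[j]=(round(t,3),np.linalg.norm(b[j]+v[j]*.09-B).round(3))
        if out[0] is None and out[1] is None:
            d=b[1]-b[0]; L=np.linalg.norm(d)
            if L<.028:
                n=d/L; b[0]=b[0]-n*(.028-L)/2; b[1]=b[1]+n*(.028-L)/2; rel=(v[1]-v[0])@n
                if rel<0: v[0]=v[0]+n*rel/2; v[1]=v[1]-n*rel/2
        if verbose and k%250==0: print(round(t,3),cp.round(3),np.degrees(ct).round(0),[x.round(3) for x in q])
    lip=cp+R@[.09,0]
    return out,[x.round(3) for x in q],np.linalg.norm(lip-B).round(3),cp.round(3),np.degrees(ct).round(1)
E
cat > t.py <<'E'
from sim import *
rows=[(.16,0,0),(.16,0,0),(.12,.06,.06),(.11,.07,.07),(.11,.06,.07),(.11,.06,.07),(.11,.06,.07),(.1,.04,.07),(.08,.03,.06),(.05,0,0)]
p=run(rows,.07,.08,verbose=True)
for x0 in(.066,.077):
  for u0 in(0,.05,.12,.18):
    for crr in(0,.005):
      for lag in(.05,.1): print(x0,u0,crr,lag,*run(rows,x0,u0,crr=crr,lag=lag))
E
python3 t.py
```

```text
0.0 [ 0.599 -0.056] 81.0 [array([ 0.07 , -0.022]), array([0.07 , 0.023])]
0.125 [ 0.602 -0.038] 81.0 [array([ 0.067, -0.021]), array([0.067, 0.023])]
0.25 [ 0.607 -0.008] 81.0 [array([ 0.055, -0.021]), array([0.055, 0.023])]
0.375 [0.604 0.02 ] 84.0 [array([ 0.045, -0.026]), array([0.046, 0.016])]
0.5 [0.594 0.044] 89.0 [array([ 0.036, -0.026]), array([0.04 , 0.004])]
0.625 [0.582 0.066] 96.0 [array([ 0.029, -0.026]), array([0.036, 0.001])]
0.75 [0.568 0.087] 102.0 [array([ 0.022, -0.026]), array([0.032, 0.   ])]
0.875 [0.552 0.106] 108.0 [array([ 0.016, -0.026]), array([ 0.03 , -0.002])]
1.0 [0.536 0.123] 115.0 [array([ 0.011, -0.025]), array([ 0.03 , -0.004])]
1.125 [0.522 0.136] 120.0 [array([ 0.01 , -0.024]), array([ 0.032, -0.005])]
1.25 [0.514 0.146] 123.0 [array([ 0.015, -0.02 ]), array([ 0.039, -0.004])]
1.375 [0.511 0.15 ] 123.0 [array([ 0.026, -0.015]), array([ 0.051, -0.001])]
1.5 [0.511 0.15 ] 123.0 [array([ 0.04, -0.01]), array([0.067, 0.002])]
1.625 [0.511 0.15 ] 123.0 [array([ 0.054, -0.005]), array([0.083, 0.006])]
1.75 [0.511 0.15 ] 123.0 [array([0.068, 0.001]), arra
[... 3853 characters left out ...]
4(0.055))] [array([ 0.085, -0.022]), array([ 0.067, -0.011])] 0.056 [0.511 0.15 ] 122.9
0.077 0.18 0 0.05 [(0.467, np.float64(0.181)), (0.412, np.float64(0.14))] [array([-0.09 , -0.098]), array([-0.073, -0.059])] 0.056 [0.511 0.151] 122.9
0.077 0.18 0 0.1 [(0.155, np.float64(0.206)), (0.155, np.float64(0.165))] [array([-0.154, -0.052]), array([-0.124, -0.019])] 0.056 [0.511 0.15 ] 122.9
0.077 0.18 0.005 0.05 [(0.477, np.float64(0.178)), (0.445, np.float64(0.137))] [array([-0.089, -0.098]), array([-0.067, -0.061])] 0.056 [0.511 0.151] 122.9
0.077 0.18 0.005 0.1 [(0.181, np.float64(0.205)), (0.181, np.float64(0.163))] [array([-0.15 , -0.056]), array([-0.12 , -0.023])] 0.056 [0.511 0.15 ] 122.9
```

```bash
python3 - <<'E'
import sim,numpy as np
rows=[(0,0,0)]+[(.06,0,0),(.1,0,0),(.1,0,0),(.1,0,0),(.06,0,0),(.02,0,0)]
for crr in(0,.005,.01,.02,.03,.05):
  for lag in(.04,.08):
    r=[sim.run(rows,.077,0,lag=lag,crr=crr,settle=s)[1][0][0] for s in(0,.05,.1,.3,.6)]
    print(crr,lag,r)
E
python3 - <<'E'
import numpy as np,cv2
# sub-pixel nut centres in s4,s5 by colour mask
for f,cs in(('s4',[(301,229),(320,240)]),('s5',[(271,231),(292,243)]),('w4',[(188,228),(194,291)]),('w5',[(215,227),(219,290)])):
    im=np.load(f'pics/{f}.npz')['im'].astype(int); m=((im[:,:,0]<150)&(im[:,:,0]>im[:,:,2]*1.6)).astype(np.uint8)
    n,l,s,c=cv2.connectedComponentsWithStats(m)
    for u,v in cs: i=l[v,u]; print(f,i,s[i],c[i].round(2))
E
```

```text
0 0.04 [np.float64(0.015), np.float64(0.014), np.float64(0.014), np.float64(0.014), np.float64(0.014)]
0 0.08 [np.float64(0.017), np.float64(0.016), np.float64(0.015), np.float64(0.014), np.float64(0.014)]
0.005 0.04 [np.float64(0.029), np.float64(0.029), np.float64(0.031), np.float64(0.035), np.float64(0.037)]
0.005 0.08 [np.float64(0.031), np.float64(0.031), np.float64(0.032), np.float64(0.036), np.float64(0.04)]
0.01 0.04 [np.float64(0.041), np.float64(0.043), np.float64(0.045), np.float64(0.051), np.float64(0.053)]
0.01 0.08 [np.float64(0.043), np.float64(0.045), np.float64(0.046), np.float64(0.053), np.float64(0.055)]
0.02 0.04 [np.float64(0.059), np.float64(0.061), np.float64(0.063), np.float64(0.066), np.float64(0.066)]
0.02 0.08 [np.float64(0.062), np.float64(0.063), np.float64(0.065), np.float64(0.068), np.float64(0.068)]
0.03 0.04 [np.float64(0.069), np.float64(0.07), np.float64(0.071), np.float64(0.071), np.float64(0.071)]
0.03 0.08 [np.float64(0.071), np.float64(0.071), np.float64(0.072), np.float64(0.072), np.float64(0.072)]
0.05 0.04 [np.float64(0.075), np.float64(0.075), np.float64(0.075), np.float64(0.075), np.float64(0.075)]
0.05 0.08 [np.float64(0.076), np.float64(0.076), np.float64(0.076), np.float64(0.076), np.float64(0.076)]
s4 82 [294 225  13  11  77] [301.19 229.53]
s4 84 [314 236  12  11  75] [320.49 240.  ]
s5 0 [     0      0    640    480 302508] [320.7  238.82]
s5 97 [285 236  14  14 143] [291.64 242.55]
w4 101 [ 167  209   45   39 1404] [188.07 227.64]
w4 104 [ 174  272   41   39 1287] [193.82 290.59]
w5 104 [ 195  208   41   39 1249] [214.64 226.95]
w5 119 [ 200  272   39   38 1160] [218.78 290.16]
```

```bash
python3 - <<'E'
from h import *
snap('wrist','w6'); nuts('w6'); print(robot.get_obs()['tool_pos'],robot.get_obs()['time'])
E
```

```text
w6 [207. 227.] 1248 scoop frame 0.0665 -0.0226 -0.0555
w6 [212. 290.] 1160 scoop frame 0.067 0.0199 -0.056
[ 0.59875069 -0.05682876  0.13916333] 9.3
```

```bash
python3 - <<'E'
from h import *
snap('wrist','w7'); nuts('w7'); print(robot.get_obs()['tool_pos'],robot.get_obs()['time'])
E
```

```text
w7 [205. 227.] 1275 scoop frame 0.068 -0.0226 -0.0556
w7 [209. 290.] 1177 scoop frame 0.0685 0.0199 -0.0561
[ 0.59877655 -0.05715745  0.13930553] 9.35
```

```bash
cat > t.py <<'E'
from sim import *
rows=[(.06,0,0),(.12,0,0),(.14,0,0.02),(.13,0.0,.05),(.11,0.0,.06),(.1,0.0,.06),(.08,0.0,.06),(.06,0.0,.05),(.03,0,.02),(.01,0,.0)]
p=run(rows,.07,.02,crr=.02,verbose=True); print(p)
for crr in(0.012,.02,.028):
      for lag in(.05,.1): print(crr,lag,*run(rows,.071,.03,crr=crr,lag=lag))
E
python3 t.py
```

```text
0.0 [ 0.599 -0.056] 81.0 [array([ 0.07 , -0.021]), array([0.07 , 0.023])]
0.125 [ 0.6  -0.05] 81.0 [array([ 0.068, -0.022]), array([0.068, 0.022])]
0.25 [ 0.603 -0.031] 81.0 [array([ 0.061, -0.021]), array([0.061, 0.023])]
0.375 [ 0.607 -0.006] 82.0 [array([ 0.052, -0.022]), array([0.053, 0.022])]
0.5 [0.611 0.02 ] 85.0 [array([ 0.045, -0.024]), array([0.047, 0.02 ])]
0.625 [0.613 0.044] 90.0 [array([ 0.041, -0.025]), array([0.046, 0.019])]
0.75 [0.613 0.065] 95.0 [array([ 0.041, -0.026]), array([0.046, 0.019])]
0.875 [0.612 0.083] 101.0 [array([ 0.042, -0.026]), array([0.047, 0.018])]
1.0 [0.609 0.096] 105.0 [array([ 0.042, -0.026]), array([0.047, 0.018])]
1.125 [0.607 0.105] 108.0 [array([ 0.044, -0.026]), array([0.048, 0.018])]
1.25 [0.606 0.108] 109.0 [array([ 0.047, -0.025]), array([0.049, 0.019])]
1.375 [0.606 0.109] 109.0 [array([ 0.05 , -0.025]), array([0.049, 0.019])]
1.5 [0.606 0.11 ] 109.0 [array([ 0.05 , -0.025]), array([0.049, 0.019])]
1.625 [0.606 0.11 ] 109.0 [array([ 0.05 , -0.025]), array([0.049, 0.019])]
1.75 [0.606 0.11 ] 109.0 [array([ 0.05 , -0.025]), array([0.049, 0.019])]
([None, None], [array([ 0.05 , -0.025]), array([0.049, 0.019])], np.float64(0.117), array([0.606, 0.11 ]), np.float64(109.4))
0.012 0.05 [None, None] [array([ 0.057, -0.025]), array([0.061, 0.012])] 0.117 [0.606 0.11 ] 109.4
0.012 0.1 [None, None] [array([ 0.06 , -0.025]), array([0.062, 0.013])] 0.117 [0.606 0.11 ] 109.4
0.02 0.05 [None, None] [array([ 0.055, -0.025]), array([0.054, 0.019])] 0.117 [0.606 0.11 ] 109.4
0.02 0.1 [None, None] [array([ 0.056, -0.025]), array([0.055, 0.019])] 0.117 [0.606 0.11 ] 109.4
0.028 0.05 [None, None] [array([ 0.059, -0.024]), array([0.06 , 0.021])] 0.117 [0.606 0.11 ] 109.4
0.028 0.1 [None, None] [array([ 0.061, -0.023]), array([0.062, 0.021])] 0.117 [0.606 0.11 ] 109.4
```

```bash
cat > t.py <<'E'
from sim import *
rows=[(.06,0,0),(.1,0.0,0.0),(.09,0.03,.02),(.08,0.05,.04),(.07,0.06,.05),(.07,0.07,.05),(.06,0.07,.05),(.05,0.06,.04),(.04,.05,.03),(.03,0.03,.02),
(.02,.02,.02),(.01,.01,.01),(.0,.0,0)]
p=run(rows,.07,.02,crr=.02,verbose=True); print(p)
for crr in(0.012,.02,.028):
      for lag in(.05,.1): print(crr,lag,*run(rows,.071,.03,crr=crr,lag=lag))
E
python3 t.py
```

```text
0.0 [ 0.599 -0.056] 81.0 [array([ 0.07 , -0.021]), array([0.07 , 0.023])]
0.125 [ 0.6  -0.05] 81.0 [array([ 0.068, -0.022]), array([0.068, 0.022])]
0.25 [ 0.603 -0.034] 81.0 [array([ 0.063, -0.022]), array([0.063, 0.022])]
0.375 [ 0.602 -0.015] 82.0 [array([ 0.059, -0.024]), array([0.059, 0.02 ])]
0.5 [0.597 0.003] 84.0 [array([ 0.057, -0.026]), array([0.059, 0.015])]
0.625 [0.587 0.019] 88.0 [array([ 0.057, -0.026]), array([0.059, 0.01 ])]
0.75 [0.575 0.033] 93.0 [array([ 0.057, -0.026]), array([0.06 , 0.005])]
0.875 [0.56  0.045] 97.0 [array([ 0.057, -0.026]), array([0.062, 0.002])]
1.0 [0.546 0.054] 101.0 [array([ 0.058, -0.026]), array([0.063, 0.002])]
1.125 [0.534 0.061] 104.0 [array([ 0.058, -0.026]), array([0.064, 0.002])]
1.25 [0.524 0.066] 107.0 [array([ 0.058, -0.025]), array([0.065, 0.003])]
1.375 [0.518 0.069] 109.0 [array([ 0.059, -0.025]), array([0.066, 0.004])]
1.5 [0.514 0.071] 110.0 [array([ 0.059, -0.024]), array([0.066, 0.004])]
1.625 [0.513 0.072] 110.0 [array([ 0.059, -0.024]), array([0.066, 0.005])]
1.75 [0.513 0.072] 110.0 [array([ 0.059, -0.024]), array([0.066
[... 248 characters left out ...]
 [array([ 0.059, -0.024]), array([0.066, 0.005])], np.float64(0.025), array([0.513, 0.072]), np.float64(110.3))
0.012 0.05 [None, None] [array([ 0.078, -0.005]), array([0.074, 0.022])] 0.025 [0.513 0.072] 110.3
0.012 0.1 [None, None] [array([ 0.075, -0.009]), array([0.072, 0.019])] 0.025 [0.513 0.072] 110.3
0.02 0.05 [None, None] [array([ 0.063, -0.024]), array([0.07 , 0.005])] 0.025 [0.513 0.072] 110.3
0.02 0.1 [None, None] [array([ 0.064, -0.025]), array([0.07 , 0.005])] 0.025 [0.513 0.072] 110.3
0.028 0.05 [None, None] [array([ 0.066, -0.025]), array([0.069, 0.015])] 0.025 [0.513 0.072] 110.3
0.028 0.1 [None, None] [array([ 0.069, -0.026]), array([0.07 , 0.018])] 0.025 [0.513 0.072] 110.3
```

```bash
python3 -m crank '[[0,-0.06,0,0],[0,-0.1,0,0],[-0.03,-0.09,0,-0.02],[-0.05,-0.08,0,-0.04],[-0.06,-0.07,0,-0.05],[-0.07,-0.07,0,-0.05],[-0.07,-0.06,0,-0.05],[-0.06,-0.05,0,-0.04],[-0.05,-0.04,0,-0.03],[-0.03,-0.03,0,-0.02]]'
python3 -m crank '[[-0.02,-0.02,0,-0.02],[-0.01,-0.01,0,-0.01],[0,0,0,0],[0,0,0,0],[0,0,0,0],[0,0,0,0],[0,0,0,0],[0,0,0,0],[0,0,0,0],[0,0,0,0]]'
python3 - <<'E'
from h import *
o=robot.get_obs();print(o['tool_pos'],o['ee_rot'])
snap('wrist','w8'); nuts('w8'); snap('side','s8'); nuts('s8')
a=o['ee_rot'][2]+np.pi/2; d=np.array([.461,.170])-o['tool_pos'][:2]; print('bowl in scoop',d@[np.cos(a),np.sin(a)],d@[-np.sin(a),np.cos(a)])
A=cv2.imread('pics/w8.png'); b=cv2.imread('pics/s8.png')
cv2.imwrite('pics/w8c.png',np.hstack([cv2.resize(A,(400,300)),cv2.resize(b[180:420,180:500],(400,300))]))
E
```

```text
time: 10.6
tool_pos: [0.52, 0.0685, 0.1396]
ee_rot: [3.141, -0.0, 0.31]
wrist_force: [-0.8, -0.5, -1.7]
width: 0.0217
time: 11.85
tool_pos: [0.5132, 0.0716, 0.1394]
ee_rot: [3.142, 0.0, 0.354]
wrist_force: [0.9, -0.4, -1.7]
width: 0.022
[0.51322722 0.07163666 0.13944626] [3.14150753e+00 5.66701383e-05 3.53771220e-01]
w8 [225. 248.] 2428 scoop frame 0.0562 -0.0088 -0.0556
s8 [298. 310.] 175 scoop frame 0.0634 -0.0196 -0.0555
s8 [317. 312.] 166 scoop frame 0.0642 0.0089 -0.0552
bowl in scoop 0.11036547534525265 0.014916140408161142
```

View pics/w8c.png

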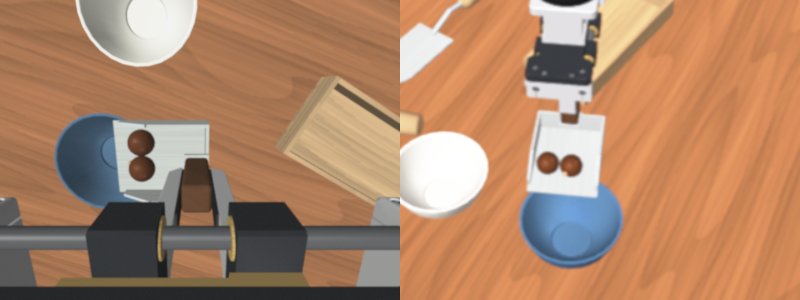

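```bash
sed -e 's/p=np.array(\[.5988,-.0564\]); th=-.164/p=np.array([.5132,.0716]); th=.354/' sim.py > sim2.py; cat > t2.py <<'E'
from sim2 import *
A=[(.015,.01,0)]+[(.03,.015,0)]*6+[(.025,.01,0),(.015,0,0),(.005,0,0)]
Bk=[(0,0,0),(0,0,0),(-.12,0,0),(-.28,0,0),(-.3,0,0),(-.12,0,0)]+[(0,0,0)]*4
for n,k in((6,1),(8,1),(10,1),(10,1.2)):
  A=[(.015,.01,0)]+[(.03,.015,0)]*n+[(.025,.01,0),(.015,0,0),(.005,0,0)]
  print(n)
  for crr in(.012,.02,.028):
    for lag in(.05,.08):
      r=run(A+Bk,.058,0,crr=crr,lag=lag,ys=(-.022,.006)); print(crr,lag,r[0],r[1],run(A,.058,0,crr=crr,lag=lag,ys=(-.022,.006))[1:4])
E
python3 t2.py
```

```text
6
0.012 0.05 [(1.736, np.float64(0.041)), (1.736, np.float64(0.04))] [array([ 0.202, -0.023]), array([0.202, 0.005])] ([array([ 0.057, -0.023]), array([0.057, 0.005])], np.float64(0.029), array([0.476, 0.109]))
0.012 0.08 [(1.76, np.float64(0.04)), (1.76, np.float64(0.039))] [array([ 0.202, -0.022]), array([0.202, 0.006])] ([array([ 0.057, -0.022]), array([0.057, 0.006])], np.float64(0.029), array([0.476, 0.109]))
0.02 0.05 [(1.74, np.float64(0.044)), (1.74, np.float64(0.043))] [array([ 0.201, -0.022]), array([0.201, 0.006])] ([array([ 0.058, -0.022]), array([0.058, 0.006])], np.float64(0.029), array([0.476, 0.109]))
0.02 0.08 [(1.767, np.float64(0.045)), (1.767, np.float64(0.044))] [array([ 0.199, -0.022]), array([0.199, 0.006])] ([array([ 0.058, -0.022]), array([0.058, 0.006])], np.float64(0.029), array([0.476, 0.109]))
0.028 0.05 [(1.748, np.float64(0.049)), (1.748, np.float64(0.048))] [array([ 0.197, -0.022]), array([0.197, 0.006])] ([array([ 0.058, -0.022]), array([0.058, 0.006])], np.float64(0.029), array([0.476, 0.109]))
0.028 0.08 [(1.78, np.float64(0.052)), (1.78, np.float64
[... 3211 characters left out ...]
.022]), array([0.058, 0.006])], np.float64(0.055), array([0.456, 0.127]))
0.02 0.08 [(2.267, np.float64(0.019)), (2.267, np.float64(0.031))] [array([ 0.199, -0.022]), array([0.199, 0.006])] ([array([ 0.058, -0.022]), array([0.058, 0.006])], np.float64(0.055), array([0.456, 0.127]))
0.028 0.05 [(2.248, np.float64(0.023)), (2.248, np.float64(0.034))] [array([ 0.197, -0.022]), array([0.197, 0.006])] ([array([ 0.058, -0.022]), array([0.058, 0.006])], np.float64(0.055), array([0.456, 0.127]))
0.028 0.08 [(2.28, np.float64(0.026)), (2.28, np.float64(0.036))] [array([ 0.194, -0.022]), array([0.194, 0.006])] ([array([ 0.058, -0.022]), array([0.058, 0.006])], np.float64(0.055), array([0.456, 0.127]))
```

```bash
python3 -m crank '[[-0.01,-0.03,0,0],[-0.014,-0.04,0,0],[-0.014,-0.045,0,0],[-0.014,-0.045,0,0],[-0.014,-0.045,0,0],[-0.014,-0.045,0,0],[-0.014,-0.04,0,0],[-0.012,-0.03,0,0],[-0.008,-0.025,0,0],[-0.004,-0.015,0,0]]'
python3 - <<'E'
from h import *
o=robot.get_obs();print(o['tool_pos'],o['ee_rot'])
snap('wrist','w9'); nuts('w9'); snap('side','s9'); nuts('s9')
o=robot.get_obs();a=o['ee_rot'][2]+np.pi/2; d=np.array([.461,.170])-o['tool_pos'][:2]; print('bowl in scoop',d@[np.cos(a),np.sin(a)],d@[-np.sin(a),np.cos(a)])
A=cv2.imread('pics/w9.png'); b=cv2.imread('pics/s9.png')
cv2.imwrite('pics/w9c.png',np.hstack([cv2.resize(A,(400,300)),cv2.resize(b[220:460,180:500],(400,300))]))
E
```

```text
time: 13.2
tool_pos: [0.466, 0.1312, 0.1395]
ee_rot: [3.141, -0.0, 0.354]
wrist_force: [0.6, -0.2, -1.6]
width: 0.0215
[0.46604145 0.13118977 0.13948066] [ 3.14142184e+00 -7.95156764e-05  3.53830663e-01]
w9 [231. 246.] 2415 scoop frame 0.0522 -0.0101 -0.0555
s9 [307. 350.] 194 scoop frame 0.0597 -0.0205 -0.0553
s9 [327. 352.] 177 scoop frame 0.0601 0.0079 -0.0549
bowl in scoop 0.03820765782844574 -0.008696230958716654
```

View pics/w9c.png

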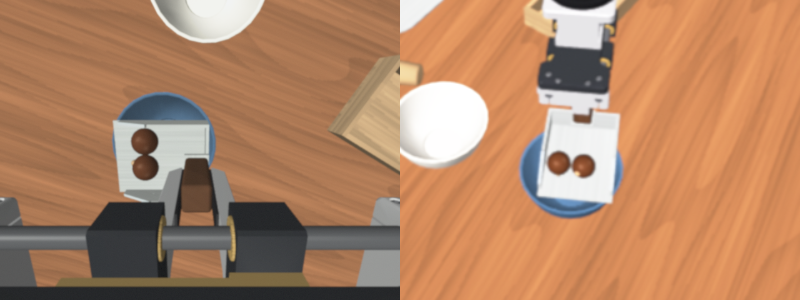

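```bash
sed -i 's/p=np.array(\[.5132,.0716\])/p=np.array([.4661,.1312])/' sim2.py; python3 - <<'E'
from sim2 import *
for Bk in ([(-.3,0,0),(-.3,0,0),(-.3,0,0),(-.1,0,0)],[(-.2,0,0),(-.3,0,0),(-.3,0,0),(-.1,0,0)]):
  for crr in(.015,.028):
    for lag in(.03,.05,.08):
     for mu in(.15,.4):
      print(crr,lag,mu,run(Bk+[(0,0,0)]*2,.054,0,crr=crr,lag=lag,mu=mu,ys=(-.024,.004))[0])
E
```

```text
0.015 0.03 0.15 [(0.134, np.float64(0.019)), (0.134, np.float64(0.017))]
0.015 0.03 0.4 [(0.142, np.float64(0.022)), (0.142, np.float64(0.02))]
0.015 0.05 0.15 [(0.159, np.float64(0.021)), (0.159, np.float64(0.019))]
0.015 0.05 0.4 [(0.162, np.float64(0.022)), (0.162, np.float64(0.02))]
0.015 0.08 0.15 [(0.188, np.float64(0.022)), (0.188, np.float64(0.021))]
0.015 0.08 0.4 [(0.188, np.float64(0.022)), (0.188, np.float64(0.021))]
0.028 0.03 0.15 [(0.138, np.float64(0.021)), (0.138, np.float64(0.019))]
0.028 0.03 0.4 [(0.146, np.float64(0.024)), (0.146, np.float64(0.023))]
0.028 0.05 0.15 [(0.164, np.float64(0.024)), (0.164, np.float64(0.023))]
0.028 0.05 0.4 [(0.167, np.float64(0.026)), (0.167, np.float64(0.024))]
0.028 0.08 0.15 [(0.196, np.float64(0.027)), (0.196, np.float64(0.026))]
0.028 0.08 0.4 [(0.197, np.float64(0.027)), (0.197, np.float64(0.026))]
0.015 0.03 0.15 [(0.183, np.float64(0.022)), (0.183, np.float64(0.02))]
0.015 0.03 0.4 [(0.185, np.float64(0.023)), (0.185, np.float64(0.021))]
0.015 0.05 0.15 [(0.205, np.float64(0.023)), (0.205, np.float64(0.022))]
0.015 0.05 0.4 [(0.205, np.float64(0.023)), (0.205, np.float64(0.022))]
0.015 0.08 0.15 [(0.231, np.float64(0.024)), (0.231, np.float64(0.022))]
0.015 0.08 0.4 [(0.231, np.float64(0.024)), (0.231, np.float64(0.022))]
0.028 0.03 0.15 [(0.192, np.float64(0.027)), (0.192, np.float64(0.025))]
0.028 0.03 0.4 [(0.194, np.float64(0.028)), (0.194, np.float64(0.026))]
0.028 0.05 0.15 [(0.214, np.float64(0.029)), (0.214, np.float64(0.028))]
0.028 0.05 0.4 [(0.214, np.float64(0.029)), (0.214, np.float64(0.028))]
0.028 0.08 0.15 [(0.245, np.float64(0.032)), (0.245, np.float64(0.03))]
0.028 0.08 0.4 [(0.245, np.float64(0.032)), (0.245, np.float64(0.03))]
```

```bash
python3 -m crank '[[0,0.3,0,0],[0,0.3,0,0],[0,0.3,0,0],[0,0.1,0,0],[0,0,0,0],[0,0,0,0],[0,0,0,0],[0,0,0,0],[0,0,0,0],[0,0,0,0]]'
python3 - <<'E'
from h import *
o=robot.get_obs();print(o['tool_pos'],o['ee_rot'],o['width'])
snap('top','ta')
snap('side','sa')
A=cv2.imread('pics/ta.png'); b=cv2.imread('pics/sa.png')
cv2.imwrite('pics/tac.png',np.hstack([cv2.resize(A[150:390,120:440],(400,300)),cv2.resize(b[160:460,180:580],(400,300))]))
E
```

```text
time: 14.55
tool_pos: [0.5354, -0.0564, 0.1395]
ee_rot: [3.141, -0.0, 0.354]
wrist_force: [0.1, 0.6, -2.2]
width: 0.0218
[ 0.53540989 -0.05638277  0.13954194] [ 3.14144766e+00 -5.79016597e-05  3.54138629e-01] 0.02183716574058631
```

View pics/tac.png

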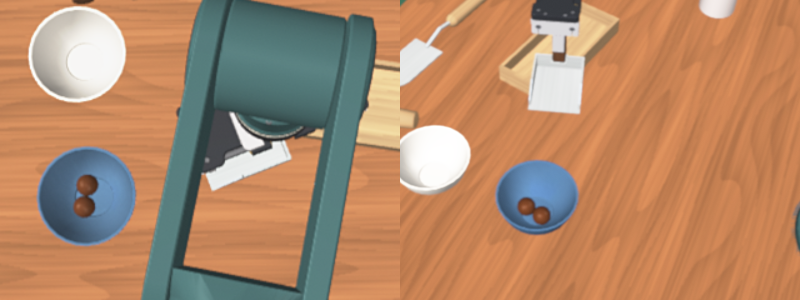

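```bash
python3 -m crank '[[-0.06,0.01,0,0],[-0.1,0.02,0,0],[-0.1,0.02,0,0],[-0.1,0.02,0,0],[-0.1,0.02,0,0],[-0.1,0.02,0,0],[-0.1,0,0,0],[-0.06,0,0,0],[-0.04,0,0,0],[0,0,0,0]]'
python3 -m crank '[[0,0,0.05,0],[0,0,0.08,0],[0,0,0.08,0],[0,0,0.06,0],[0,0,0.04,0],[0,0,0.02,0],[0,0,0.01,0],[0,0,0.005,0],[0,0,0,0],[0,0,0,0]]'
python3 - <<'E'
from h import *
o=robot.get_obs();print(o['tool_pos'],o['wrist_force'],o['width'])
snap('side','sb')
E
```

```text
time: 15.9
tool_pos: [0.4003, -0.1301, 0.1396]
ee_rot: [3.141, -0.001, 0.353]
wrist_force: [0.3, 0.5, -1.3]
width: 0.0218
time: 17.15
tool_pos: [0.4007, -0.13, 0.0708]
ee_rot: [3.141, -0.0, 0.354]
wrist_force: [0.6, -0.3, -1.9]
width: 0.0218
[ 0.40067033 -0.13002765  0.07078161] [ 0.64533632 -0.26149011 -1.94659542] 0.021769690516180537
```

View pics/sb.png

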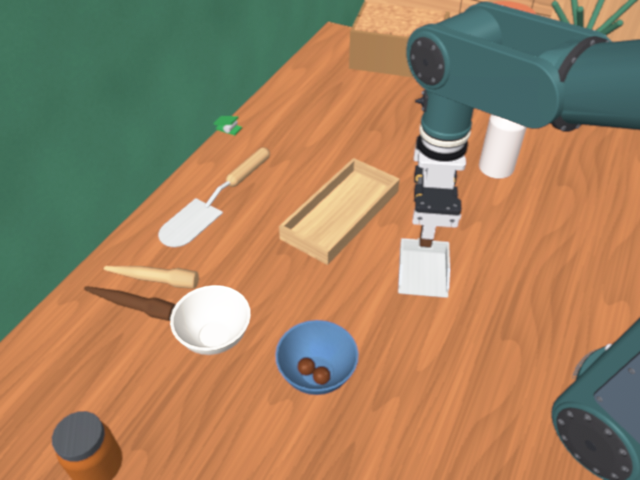

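```bash
python3 -m crank '[[0,0,0.004,0],[0,0,0.004,0],[0,0,0.001,0],[0,0,0,0],[0,0,0,0],[0,0,0,0],[0,0,0,0],[0,0,0,0],[0,0,0,0],[0,0,0,0]]'
python3 -m crank '[[0,0,0,0],[0,0,0,0],[0,0,0,0],[0,0,0,0],[0,0,0,0],[0,0,0,0],[0,0,0,0],[0,0,0,0],[0,0,0,0],[0,0,0,0]]' -1
python3 -m crank '[[0,0,-0.05,0],[0,0,-0.15,0],[0,0,-0.2,0],[0,0,-0.2,0],[0,0,-0.1,0],[0,0,-0.05,0],[0,0,0,0],[0,0,0,0],[0,0,0,0],[0,0,0,0]]'
python3 - <<'E'
from h import *
snap('side','sc');snap('top','tc');snap('wrist','wc')
A=cv2.imread('pics/wc.png'); b=cv2.imread('pics/sc.png');t=cv2.imread('pics/tc.png')
cv2.imwrite('pics/scc.png',np.vstack([np.hstack([cv2.resize(A,(400,300)),cv2.resize(b,(400,300))]),np.hstack([cv2.resize(t,(400,300)),cv2.resize(b[200:320,360:520],(400,300))])]))
P,ok,im=cloud('wc'); z=P[:,:,2]
m=ok&(z>.085)&(z<.115)&(abs(P[:,:,0]-.4)<.04)&(abs(P[:,:,1]+.13)<.04); q=P[m]; print(len(q),np.median(q[:,2]),cv2.minAreaRect((q[:,:2]*1000).astype(np.float32)))
P,ok,im=cloud('tc'); z=P[:,:,2];m=ok&(im[:,:,0]<130)&(im[:,:,0]>im[:,:,2]*1.6)&(np.hypot(P[:,:,0]-.461,P[:,:,1]-.17)<.06)
n,l,s,c=cv2.connectedComponentsWithStats(m.astype(np.uint8))
for i in range(1,n):
    if s[i,4]>30: print(s[i,4],P[l==i].mean(0))
print(robot.get_obs()['time'])
E
```

```text
time: 18.45
tool_pos: [0.4007, -0.13, 0.0693]
ee_rot: [3.141, -0.0, 0.354]
wrist_force: [-2.8, 1.5, 5.7]
width: 0.0219
time: 19.7
tool_pos: [0.4005, -0.1299, 0.0687]
ee_rot: [3.142, 0.0, 0.354]
wrist_force: [0.3, -0.3, -0.1]
width: 0.0938
time: 20.95
tool_pos: [0.4002, -0.1298, 0.2179]
ee_rot: [-3.141, 0.001, 0.354]
wrist_force: [-1.0, -0.2, 0.1]
width: 0.0939
704 0.09824748883576714 ((399.9429016113281, -129.8394317626953), (21.793048858642578, 21.476825714111328), 20.218692779541016)
360 [0.46220411 0.17554597 0.0293445 ]
21.1
```

View pics/scc.png

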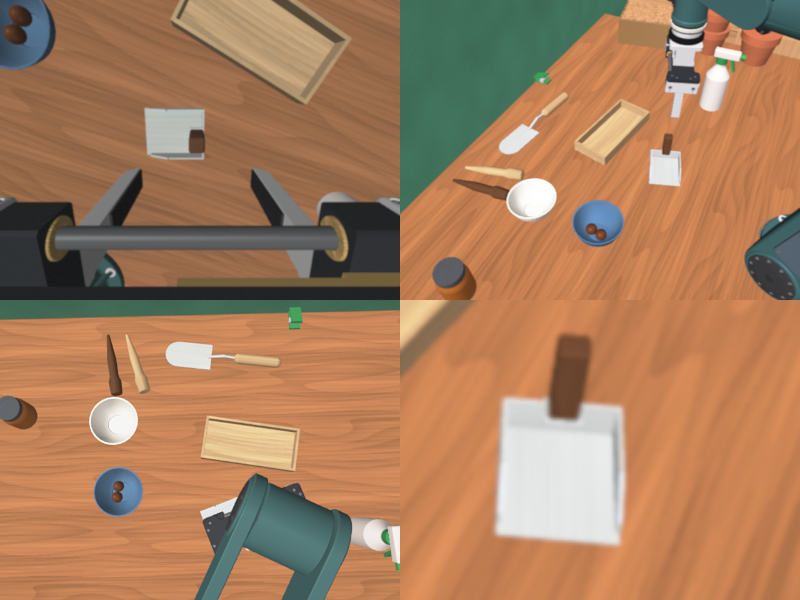

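The last pictures show both nuts together in the middle of the blue bowl. The scoop stands upright and free on the shelf, and the gripper is open and clear of it.

```bash
python3 -c "
from bench import robot
print(robot.close_job())"
```

```text
the job is handed in; nothing more can be done
None
```

I scooped both nuts against the tray's front wall, carried them level to the blue bowl and dropped them in. I then stood the scoop upright on the open shelf and let go. The job was handed in at about 21 s of the 59 s allowed; no verdict was reported.

**How the nuts were tipped:** The move commands only allow shifts and a turn about the tool's z axis, so the scoop could not be tilted. I held it over the blue bowl and pulled it back sharply, so the nuts rolled out over the lip.

**Last checks:**
- **Nuts:** both lie in the blue bowl, with their midpoint about 6 mm from its axis. The fingers stayed well above them throughout.
- **Lift:** the handle centre was at about 0.15 m with both nuts in the pan, and it stayed there far longer than 0.2 s.
- **Scoop:** it stands upright on the shelf at (0.400, -0.130). The top of its handle measures 0.098 m, which puts the handle centre at about 0.08 m.
- **Gripper:** it is open and about 0.15 m above the position where it let go.

**What disagreed:**
- After the lift, the nuts had moved back much less on the pan than free rolling predicted. The side and wrist cameras also differed by several millimetres on where they were. I put this down to rolling resistance and to the tray wall hiding part of the nuts in the earlier side picture. Two further wrist pictures showed the nuts slowing to a stop.
- The first lowering stopped just over 1 mm above the shelf. I lowered the scoop a little further before letting go.

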